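Shift the blender base's lever through its zigzag gate

ROBOT

A 7-joint arm with a two-finger parallel gripper is mounted at the origin on a cart in front of the work surface, level with it; the furniture and walls round the work are solid. World frame = base frame: x ahead of the robot, y to its left, z up, the work surface at z = 0. Lengths are in m, angles in rad, forces in N, time in s.
With the tool pointing down it reaches from about 0.4 to 0.875 m from the base axis. Payload 6.5 kg.
Tool frame: the origin (TCP) lies at the very end of the fingers, on their centre line; the grasp point (between the pads) lies 19 mm behind it (ctrl.grip_depth is the distance from the TCP to the grasp point, in m); z points along the fingers, y is the line along which they close (so a half turn about z gives the same grasp; the last joint's range is limited). The gripper opens to 88 mm and grips with 3 to 60 N. Pads are 18 mm wide; open, the fingers measure 123 mm over their backs; the gripper's body (75 mm by 187 mm) begins 45 mm behind the grasp point.
Start: joints at [1.07, 0.536, -0.004, 1.538, 0.003, 1.067, -0.071], TCP at [0.274, -0.59, 0.239] pointing down, gripper open.
Joint ranges: [-2.7, 2.7], [-0.37, 2.16], [-1.27, 1.26], [0.24, 2.4], [-1.31, 4.45], [0.19, 1.91], [-2.76, 2.76]. Speed limits (rad/s): [2.39, 2.39, 3.14, 3.14, 3.14, 3.14, 3.14].

INTERFACE

Orientations are given as a 3x3 rotation matrix whose columns are the frame's x, y, z axes.
In Python, from bench import ctrl, kin, vision gives the robot as it stands. Calls block until the motion is done:
- ctrl.movep(position, orientation): joint-space move of the TCP to a pose.
- ctrl.servo_line(position, orientation=None, vel=0.15, max_force=None): straight line of the TCP; orientation=None keeps the orientation; vel is the mean speed in m/s. With max_force (N) it stops when the force on the tool has changed by that much, and returns True; else False.
- ctrl.move_j(angles): joint-space move.
- ctrl.grip(opening, newtons=None): finger opening in m; newtons is the grip in N (None keeps the last); returns when the fingers have stopped.
- ctrl.wait(seconds).
- kin.solve_ik(position, orientation): joint angles nearest the present ones, or None.
- ctrl.read_state(): the state.
- vision.capture(name): name is "scene" or "top" or "wrist"; returns (picture, depth): 420x560x3 uint8, blue, green, red; 420x560 float32, m along the optical axis (not along the pixel's ray), 0 where there is no reading.
- vision.camera_params(name): a dict with "intrinsics" (3x3 intrinsics, pixels), "k1" (the pictures are not rectified: a ray, as slopes to the right and down, at radius r is drawn at 1 + k1 r^2 times it, then the intrinsics apply), "T" (4x4, takes a point from camera to world coordinates). Camera axes: x right, y down, z forward; pixel columns grow to the right and rows downward; lengths in m; the calibration is good to about 2 mm. A picture is of the moment at which its call begins: read the wrist's pose just before it. camera_params takes no time and is no camera call; for the wrist camera it gives the pose at the moment of the call.
A pose or a line that the arm cannot do raises ctrl.IKError and nothing moves.
- ctrl.sign_off(): hands the job in; it is judged then, once.
The state is a dict: "time_s": time; "qpos": joint angles; "joint_vel": joint speeds; "joint_efforts": joint torques, N m; "tcp_pos": TCP position; "eef_rot": TCP orientation; "force": force on the tool from outside, world axes, zero at the start; "ft_torque": the same for the moment, N m; "grip_width": finger opening in m; "gripper_force": force on a finger pad.
Only numpy, scipy, OpenCV 4.12 (cv2) and the standard library are available. Lean on these libraries where they do the work, as an engineer would, in place of code of your own. Each camera call takes 0.05 s, during which the arm holds its last target. There are 200 camera calls.

TASK

Switch the red blender base from off to fast: guide its lever out of the slot with the green dot, through the zigzag gate, and fully home to the end of the slot with the blue dot, then let go. Leave the lever of the cream blender base where it is.

Things in the scene. Friction and masses are not known exactly. Their poses are not given: they have to be found in the camera images.
- red_base: Red blender base without its jug, fixed on the worktop: box 106 mm in x, 124 in y, gate plate on top at z = 117 mm, lower round end with the jug coupling at +y (to y = 123). Origin: on the worktop under the gate's middle; at yaw 0 x points away from the robot, y to its left. Gate: Z-shaped slot 24 mm wide in an aluminium plate; the lever's rod is 10 mm thick, so the ball has 10 mm play each side.
- red_base_knob (a point): Centre of the yellow ball, 32 mm across, on the red base's lever. The lever leans about a pivot 160 mm below it (5 mm above the worktop, under the gate's middle): ball centre 165 mm high upright, about 156 at the slot ends. It starts in the green-dot slot, stays where left, moves at about 2 N, and turns in the fingers, so the gripper need not tilt.
- red_base_off (a point): Ball centre's place in the off slot (green dot) of the red base: (-30, +45, 157) mm in the base's frame. The ball's way out, in three straight runs: along the near lane to (-30, 0), across the middle to (+30, 0), along the far lane to (+30, -45) mm.
- red_base_fast (a point): Ball centre's place in the fast slot (blue dot) of the red base: (+30, -45, 157) mm in the base's frame; the slot's end stops the ball at y = -53 mm.
- cream_base: Cream-coloured blender base of the same shape, size and axes as the red one, fixed on the worktop. Not to be used.
- cream_base_knob (a point): Centre of the yellow ball, 32 mm across, on the cream base's lever, which stands in its own green-dot slot and is to be left alone.

How it is judged:
By the outcome, as a careful person would: the job done as asked, in the order asked, and still so for the second after the job is handed in, with the robot touching nothing.
It also fails if it takes over 35 s, if anything falls off the work surface, if the arm or the gripper's body presses on something with over 40 N, if the wrist force passes 120 N, or if a joint passes its speed limit or range.

## Working session

There is one attempt and no reset: what is moved stays moved. The work goes in short steps, each a Python script; the robot and the scene stay as the last script left them, time stands still between calls to the robot, and variables do not carry over. Pictures are saved under pics/ and viewed, at most 10 in all, crops included, and the job is handed in when it is done.

```bash
mkdir -p pics; ls
python3 - <<'E'
from bench import ctrl,kin,vision
import cv2,numpy as np
for n in("scene","top"):
    p,d=vision.capture(n); cv2.imwrite(f"pics/{n}1.png",p); np.save(f"pics/{n}1.npy",d)
    c=vision.camera_params(n); print(n,c["intrinsics"].tolist(),c["k1"],np.round(c["T"],3).tolist())
s=ctrl.read_state();print(s["time_s"],s["tcp_pos"],np.round(s["eef_rot"],3).tolist(),s["force"])
E
```

```text
pics
scene [[473.4611800682837, 0.0, 287.03291007067884], [0.0, 473.4611800682837, 207.77448877966626], [0.0, 0.0, 1.0]] -0.1379380309664491 [[-0.724, -0.501, 0.473, 0.032], [-0.689, 0.545, -0.477, 0.287], [-0.019, -0.672, -0.741, 0.831], [0.0, 0.0, 0.0, 1.0]]
top [[542.0641554762185, 0.0, 278.69404877096093], [0.0, 542.0641554762185, 201.87184013022585], [0.0, 0.0, 1.0]] -0.20294383539529912 [[-0.011, -0.957, 0.29, 0.129], [-1.0, 0.01, -0.006, -0.165], [0.003, -0.29, -0.957, 1.273], [0.0, 0.0, 0.0, 1.0]]
0.1 [ 0.27357091 -0.58904254  0.23794399] [[0.907, 0.421, -0.001], [0.421, -0.907, 0.001], [-0.0, -0.001, -1.0]] [ 0.15338102 -0.20095501  0.080518  ]
```

View pics/scene1.png

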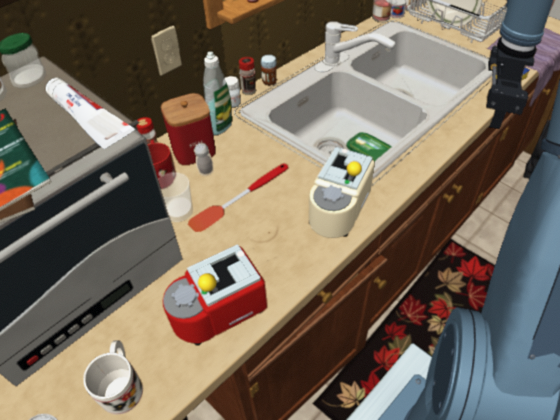

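View pics/top1.png

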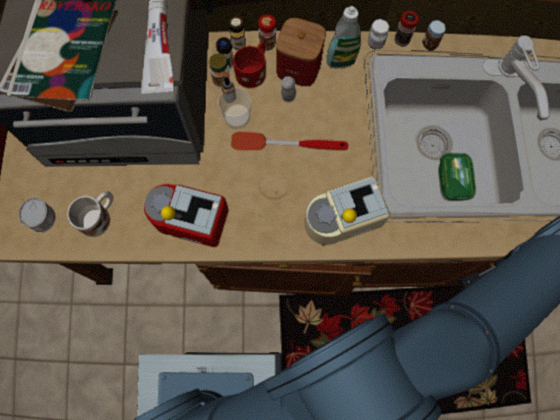

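The red base stands left, with its ball at (207,283) in scene and (168,212) in top. The cream base is at about (345,210) in top. Next, enlarged crops of the red base from both views.

```bash
cat > h.py <<'E'
import numpy as np,cv2
from bench import ctrl,kin,vision
def ray(c,uv):
    K=c["intrinsics"];T=np.array(c["T"])
    s=cv2.undistortPoints(np.array([[uv]],float),np.array(K),np.array([c["k1"],0,0,0,0.]))[0,0]
    return T[:3,3],T[:3,:3]@np.array([s[0],s[1],1.])
def plane(c,uv,z):
    o,d=ray(c,uv);return o+d*(z-o[2])/d[2]
def tri(L):
    A=np.zeros((3,3));b=np.zeros(3);R=[]
    for c,uv in L:
        o,d=ray(c,uv);d=d/np.linalg.norm(d);P=np.eye(3)-np.outer(d,d);A+=P;b+=P@o;R.append((P,o))
    x=np.linalg.solve(A,b);return x,[round(1e3*np.linalg.norm(P@(x-o)),1) for P,o in R]
def proj(c,X):
    T=np.array(c["T"]);p=T[:3,:3].T@(np.array(X)-T[:3,3])
    return cv2.projectPoints(p.reshape(1,1,3),np.zeros(3),np.zeros(3),np.array(c["intrinsics"]),np.array([c["k1"],0,0,0,0.]))[0].ravel()
def ball(img):
    h=cv2.cvtColor(img,cv2.COLOR_BGR2HSV);m=cv2.inRange(h,(22,150,110),(33,255,255))
    n,_,s,ce=cv2.connectedComponentsWithStats(m)
    return [(s[i].tolist(),ce[i].round(2).tolist()) for i in range(1,n) if s[i,4]>40]
E
python3 - <<'E'
from h import *
a=cv2.imread("pics/scene1.png");b=cv2.imread("pics/top1.png")
print(ball(a),ball(b))
A=cv2.resize(a[235:350,155:275],None,fx=4,fy=4,interpolation=cv2.INTER_CUBIC)[:, :400+80]
B=cv2.resize(b[175:255,135:235],None,fx=4,fy=4,interpolation=cv2.INTER_CUBIC)
o=np.zeros((460,800,3),np.uint8);A=cv2.resize(a[240:355,160:270],None,fx=4,fy=4,interpolation=cv2.INTER_CUBIC)[:,:440]
o=np.zeros((460,800,3),np.uint8);o[:, :400]=A[:,:400]
B=cv2.resize(b[170:260,135:235],None,fx=4,fy=4,interpolation=cv2.INTER_CUBIC);o[:360,400:]=B
cv2.imwrite("pics/crop1.png",o)
E
```

```text
[([217, 108, 13, 11, 59], [223.68, 114.51]), ([347, 162, 14, 14, 151], [353.6, 168.31]), ([199, 274, 17, 17, 234], [206.76, 282.14])] [([161, 206, 12, 13, 122], [166.47, 212.11]), ([342, 209, 14, 13, 139], [348.6, 214.89])]
```

View pics/crop1.png

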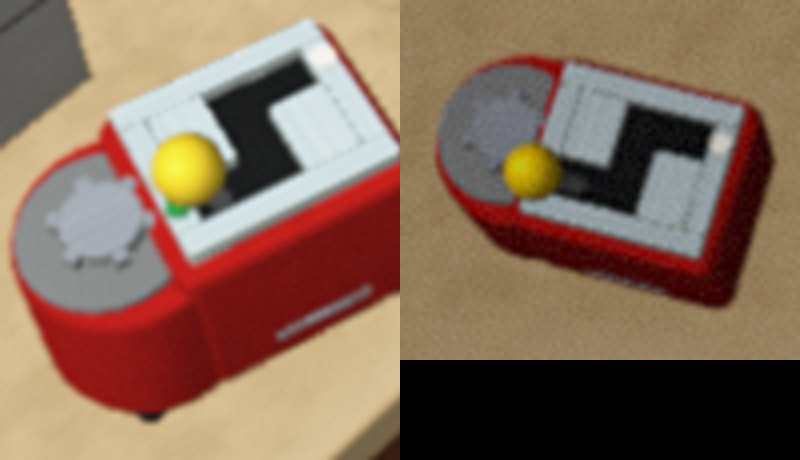

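The left crop is scene and the right is top. The ball is at crop (189,170) and (531,170). The plate corners are at (108,112),(315,20),(400,155),(190,262) in scene and (565,62),(745,105),(700,258),(522,210) in top. The Z slot is clearly visible, and the pale dot marks the fast end.

Run:
```python
from h import *
cs=vision.camera_params("scene");ct=vision.camera_params("top")
S=lambda x,y:((x+.5)/4-.5+160,(y+.5)/4-.5+240)
T=lambda x,y:((x-400+.5)/4-.5+135,(y+.5)/4-.5+170)
P={}
for n,s,t in[("ball",(189,170),(531,170)),("c0",(108,112),(565,62)),("c1",(315,20),(745,105)),("c2",(400,155),(700,258)),("c3",(190,262),(522,210)),
  ("in1",(302,170),(653,153)),("in2",(240,160),(610,167))]:
    x,r=tri([(cs,S(*s)),(ct,T(*t))]);P[n]=x;print(n,x.round(4),r)
c=np.mean([P[k] for k in("c0","c1","c2","c3")],0)
v=P["c0"]-P["c1"]+P["c3"]-P["c2"]; w=P["c0"]-P["c3"]+P["c1"]-P["c2"]
print("centre",c,"y-yaw",np.degrees(np.arctan2(-v[0],v[1])),"x-yaw",np.degrees(np.arctan2(w[1],w[0])),np.linalg.norm(v)/2,np.linalg.norm(w)/2)
yaw=np.arctan2(-v[0],v[1]);R=np.array([[np.cos(yaw),-np.sin(yaw)],[np.sin(yaw),np.cos(yaw)]])
print("ball in base",R.T@(P["ball"]-c)[:2])
for nm,c_ in(("cream",[(353.6,168.31),(348.6,214.89)]),):
    print(nm,tri([(cs,c_[0]),(ct,c_[1])]))
```

```text
ball [0.4461 0.0686 0.1555] [np.float64(0.3), np.float64(0.3)]
c0 [0.5215 0.0609 0.1162] [np.float64(0.6), np.float64(0.6)]
c1 [ 0.4947 -0.0427  0.1123] [np.float64(0.9), np.float64(0.9)]
c2 [ 0.4088 -0.0182  0.1096] [np.float64(0.9), np.float64(0.9)]
c3 [0.4377 0.0835 0.1066] [np.float64(0.8), np.float64(0.8)]
in1 [0.4679 0.0089 0.0748] [np.float64(11.8), np.float64(11.8)]
in2 [0.4611 0.0337 0.1091] [np.float64(0.3), np.float64(0.3)]
centre [0.4656605  0.02085927 0.1111745 ] y-yaw -15.180607912479932 x-yaw -15.495344198536202 0.10633314368761267 0.08826516282073252
ball in base [-0.03136715  0.04094759]
cream (array([ 0.43646042, -0.3212593 ,  0.15648496]), [np.float64(0.4), np.float64(0.4)])
```

```bash
cat >> h.py <<'E'
yaw=np.radians(-15.3)
ex=np.array([np.cos(yaw),np.sin(yaw),0]);ey=np.array([-np.sin(yaw),np.cos(yaw),0])
RT=np.c_[ex,-ey,[0,0,-1.]]
E
python3 - <<'E'
from h import *
for p in [(.446,.069,.32),(.446,.069,.137),(.466,.021,.146),(.483,-.03,.137)]: print(np.round(kin.solve_ik(np.array(p),RT),2))
s=ctrl.read_state()
ctrl.servo_line(s["tcp_pos"]+[0,0,.06],vel=.2)
ctrl.movep(np.array([.446,.069,.30]),RT)
c=vision.camera_params("wrist");p,d=vision.capture("wrist")
s=ctrl.read_state();print(s["time_s"],s["tcp_pos"],np.round(np.array(c["T"]),3).tolist(),c["intrinsics"][0],c["k1"])
cv2.imwrite("pics/w1.png",p);print(ball(p))
np.savez("pics/w1.npz",d=d,T=c["T"],K=c["intrinsics"],k1=c["k1"])
E
```

```text
[ 0.26  0.14 -0.56  1.91  0.08  1.11 -2.17]
[ 0.03  0.38 -0.33  2.11  0.2   0.67 -2.28]
[ 0.07  0.38 -0.25  2.07  0.15  0.7  -2.12]
[ 0.09  0.41 -0.14  2.04  0.09  0.69 -1.95]
3.0167 [0.44623069 0.0683684  0.29992895] [[-0.265, -0.916, -0.302, 0.524], [-0.964, 0.252, 0.084, 0.047], [-0.001, 0.314, -0.95, 0.444], [0.0, 0.0, 0.0, 1.0]] [331.48433336   0.         284.14617756] -0.06592497903791038
[([268, 180, 33, 34, 783], [283.54, 196.92])]
```

View pics/w1.png

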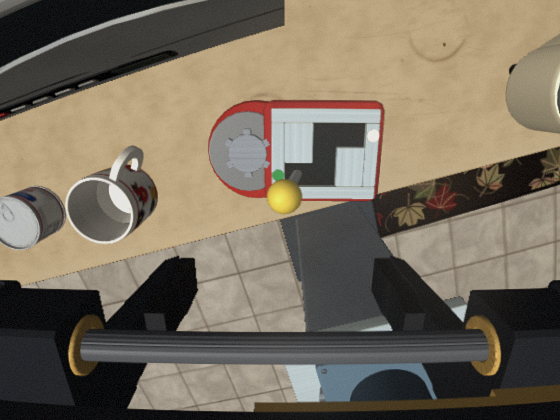

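The wrist view shows the red base squarely: ball at (285,197), plate from (272,105) to (380,200), and slot inner corners near (313,163) and (336,147). I'll enlarge it.

Run:
```python
import cv2
p=cv2.imread("pics/w1.png");cv2.imwrite("pics/w1c.png",cv2.resize(p[95:220,260:395],None,fx=4.8,fy=4.8,interpolation=cv2.INTER_CUBIC)[:600])
```

```text
(no output)
```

View pics/w1c.png

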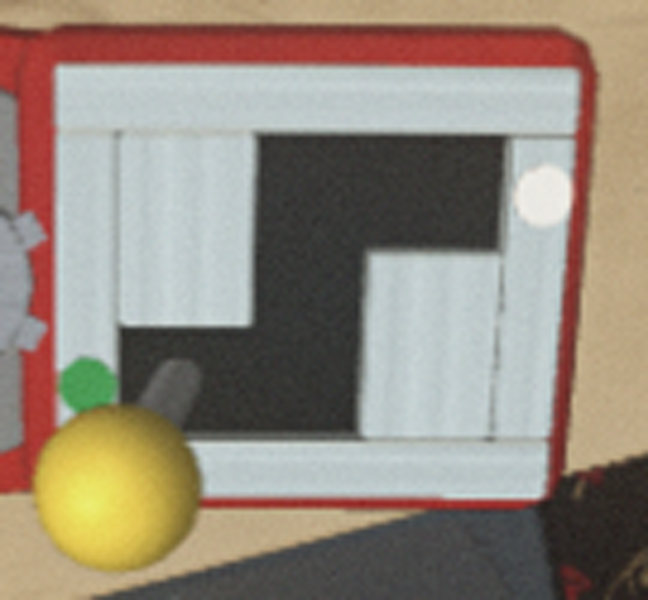

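Run:
```python
from h import *
w=np.load("pics/w1.npz");cw=dict(T=w["T"],intrinsics=w["K"],k1=float(w["k1"]))
f=lambda x,y:((x+.5)/4.8-.5+260,(y+.5)/4.8-.5+95)
L=[((252,326),(-18,12)),((366,250),(18,-12)),((258,133),(42,12)),((358,437),(-42,-12))]
Q=np.array([plane(cw,f(*a),.117)[:2] for a,_ in L]);B=np.array([b for _,b in L])/1e3
qc=Q.mean(0);H=(B-B.mean(0)).T@(Q-qc);y=np.arctan2(H[0,1]-H[1,0],H[0,0]+H[1,1])
R=np.array([[np.cos(y),-np.sin(y)],[np.sin(y),np.cos(y)]]);o=qc-R@B.mean(0)
print("yaw",np.degrees(y),"o",o,"res",((Q-o)@R-B).round(4).tolist())
for e in[(120,380),(504,190)]: print("slot end",(R.T@(plane(cw,f(*e),.117)[:2]-o)).round(4))
cs=vision.camera_params("scene");ct=vision.camera_params("top");bw=f(117,487)
for S in ([(cs,(206.9,282.1)),(ct,(167.4,212.1)),(cw,bw)],[(ct,(167.4,212.1)),(cw,bw)],[(cs,(206.9,282.1)),(cw,bw)]):
    x,r=tri(S);print("ball",x.round(4),r,(R.T@(x[:2]-o)).round(4))
d=w["d"];print("depth plate z:",[ (lambda t:(t[0]+t[1]*d[int(v),int(u)])[2].round(4))(ray(cw,(u,v))) for u,v in (f(190,230),f(430,340))])
```

```text
yaw -15.672295540138162 o [0.46580126 0.02291967] res [[0.0102, -0.0005], [-0.01, 0.0007], [-0.0109, -0.0005], [0.0107, 0.0003]]
slot end [-0.0194  0.0388]
slot end [ 0.0204 -0.0388]
ball [0.446  0.0688 0.1558] [np.float64(0.4), np.float64(0.4), np.float64(0.5)] [-0.0315  0.0388]
ball [0.4462 0.0689 0.1562] [np.float64(0.4), np.float64(0.4)] [-0.0313  0.039 ]
ball [0.4458 0.0689 0.1558] [np.float64(0.4), np.float64(0.4)] [-0.0317  0.0389]
depth plate z: [np.float64(0.1159), np.float64(0.1144)]
```

The camera measurements agree: base origin (0.4658, 0.022), yaw about -15.5°, ball centre (0.446, 0.069, 0.156). Now I grasp.

```bash
cat >> h.py <<'E'
O=np.array([.4658,.0222,0]);yaw=np.radians(-15.5)
ex=np.array([np.cos(yaw),np.sin(yaw),0]);ey=np.array([-np.sin(yaw),np.cos(yaw),0])
RT=np.c_[ex,-ey,[0,0,-1.]]
def tcp(x,y): # TCP for ball centre at base x,y (mm)
    return O+ex*x/1e3+ey*y/1e3+[0,0,.005+np.sqrt(160**2-x*x-y*y)/1e3-.019]
def where():
    s=ctrl.read_state();v=s["tcp_pos"]-O
    return round(s["time_s"],2),(1e3*np.array([v@ex,v@ey,v[2]+.019])).round(1),np.round(s["force"],1),round(s["grip_width"],4),s["gripper_force"]
E
python3 - <<'E'
from h import *
b=np.array([.446,.0688,.1558-.019])
print(ctrl.servo_line(b+[0,0,.05],RT,vel=.2))
print(ctrl.servo_line(b,RT,vel=.08,max_force=12),where())
ctrl.grip(.028,20);print(where())
E
```

```text
False
False (4.51, array([-31.3,  39.9, 156.1]), array([-0.6,  0.7, -0.2]), 0.0878, 0.0)
(5.42, array([-31.5,  39.6, 155.8]), array([-1.6, -0.5,  1. ]), 0.0299, 19.706001207232475)
```

Run:
```python
from h import *
for x,y in[(-30,26),(-29,13),(-28.5,0),(-14,0),(0,0)]:
    print((x,y),ctrl.servo_line(tcp(x,y),vel=.06,max_force=20),*where())
p,d=vision.capture("wrist");cv2.imwrite("pics/w2.png",p)
```

```text
(-30, 26) False 5.82 [-30.   25.5 160. ] [-0.2  1.3 -2.6] 0.0302 20.095946788787842
(-29, 13) False 6.18 [-29.   12.3 161.8] [ 0.4  0.9 -3.6] 0.0302 20.081409215927124
(-28.5, 0) False 6.55 [-28.5  -0.5 162.5] [-0.3  0.7 -2.3] 0.0302 20.03657564520836
(-14, 0) False 6.94 [-13.3  -0.2 164.4] [-0.2  0.7 -0.2] 0.0298 19.965828582644463
(0, 0) False 7.33 [  0.4  -0.2 164.9] [-0.1 -0.1 -2. ] 0.03 19.99897800385952
```

View pics/w2.png

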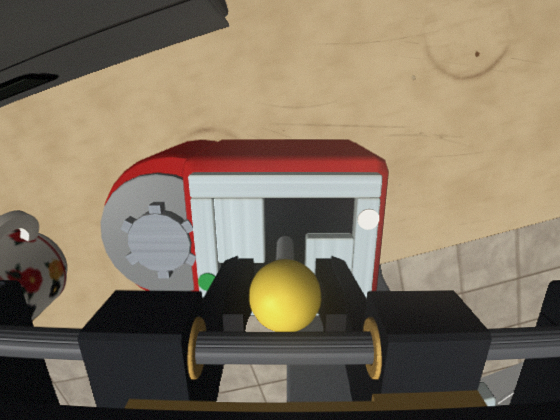

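The ball at (285,297) is between the fingers. The rod at (285,250) is in the cross passage, midway between its walls. I'll continue through the far lane to its end.

Run:
```python
from h import *
for x,y in[(14,0),(29,0),(29,-13),(29.5,-26),(30,-40)]:
    r=ctrl.servo_line(tcp(x,y),vel=.06,max_force=20);print((x,y),r,*where())
    if r: break
else:
    print(ctrl.servo_line(tcp(30,-54),vel=.03,max_force=8),*where())
p,d=vision.capture("wrist");cv2.imwrite("pics/w3.png",p)
```

```text
(14, 0) False 7.76 [ 1.430e+01 -1.000e-01  1.642e+02] [-0.4 -0.9 -3.1] 0.03 20.08482724428177
(29, 0) False 8.16 [ 2.920e+01 -1.000e-01  1.621e+02] [-1.2 -0.1 -4.5] 0.0299 20.166021957993507
(29, -13) False 8.53 [ 29.  -13.2 161.9] [ 0.2  1.7 -4.2] 0.0303 20.15389457345009
(29.5, -26) False 8.89 [ 29.6 -26.3 160.2] [ 0.3  1.5 -1.9] 0.0298 20.064805895090103
(30, -40) False 9.28 [ 29.9 -40.2 156.9] [-0.9  2.3 -3.6] 0.0302 20.119356215000153
True 9.68 [ 30.4 -48.  154.1] [1.9 0.2 2.5] 0.0302 19.61236037313938
```

View pics/w3.png

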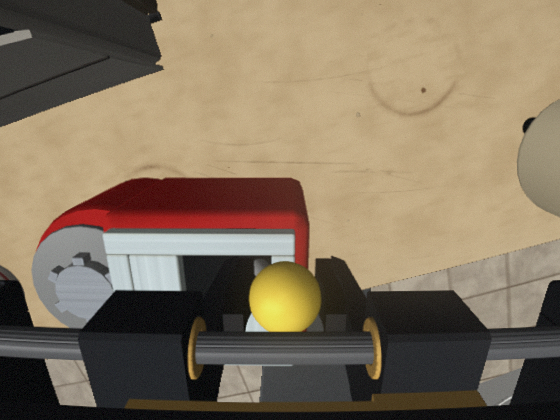

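It stopped at 8 N near y = -48, but the residual force is small, so this may not be the slot end. I'll push on gently to confirm.

Run:
```python
from h import *
for y in(-50,-52,-54,-56):
    r=ctrl.servo_line(tcp(30,y),vel=.02,max_force=12);ctrl.wait(.1);print(y,r,*where())
    if r: break
```

```text
-50 True 10.04 [ 30.2 -47.9 154.1] [1.2 1.1 2.1] 0.03 19.63152900338173
```

Run:
```python
from h import *
print(*where())
for y in(-48.7,-49.4):
    r=ctrl.servo_line(tcp(30,y),vel=.01,max_force=25);print(y,r,*where())
s=ctrl.read_state();print("base-frame force",s["force"]@ex,s["force"]@ey)
for n in("scene","top"):
    p,d=vision.capture(n);cv2.imwrite(f"pics/{n}2.png",p);print(n,ball(p))
a=cv2.imread("pics/scene2.png")[230:350,150:290];cv2.imwrite("pics/c2.png",cv2.resize(a,None,fx=5,fy=5,interpolation=cv2.INTER_CUBIC))
```

```text
10.04 [ 30.2 -47.9 154.1] [1.2 1.1 2.1] 0.03 19.63152900338173
-48.7 False 10.32 [ 29.9 -48.1 154.3] [ 2.9  3.9 -2.9] 0.0302 20.02424217760563
-49.4 False 10.57 [ 30.  -48.3 154.2] [ 1.3  6.3 -1.4] 0.0299 19.98334251344204
base-frame force -0.478775655021325 6.4463788607344386
scene [([346, 162, 15, 14, 155], [353.44, 168.37]), ([230, 229, 15, 17, 206], [236.58, 237.17])]
top [([342, 209, 14, 13, 145], [348.82, 215.01])]
```

View pics/c2.png

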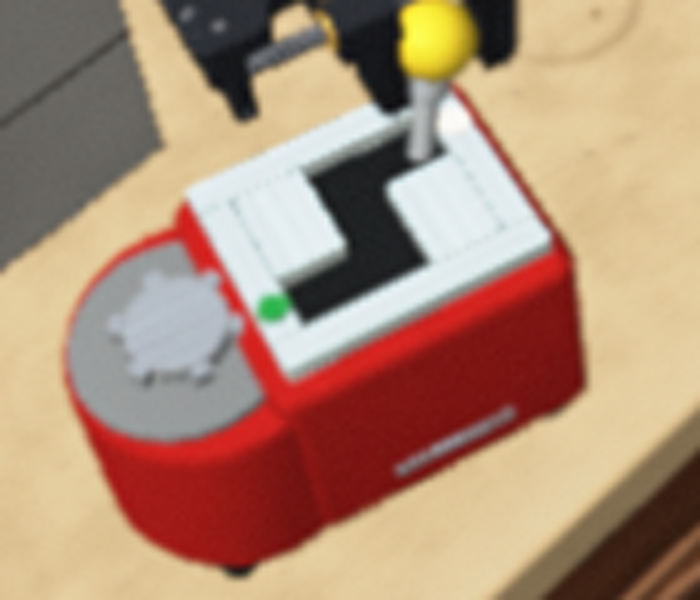

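The resistance grows along the slot while the ball stays put, and the picture shows the rod against the pale-dot end of the slot. The lever is fully home, so I release it and retreat.

Run:
```python
from h import *
ctrl.servo_line(tcp(30,-48.3),vel=.01)
ctrl.grip(.085);print(*where())
p=ctrl.read_state()["tcp_pos"]
ctrl.servo_line(p+[0,0,.12],vel=.12);ctrl.servo_line(p+[0,0,.15]-.06*ex,vel=.15)
print(*where())
c=vision.camera_params("wrist");p,d=vision.capture("wrist");b=ball(p);print(b)
for s,_ in b:
    q=plane(c,(s[0]+s[2]/2-.5,s[1]+s[3]/2-.5),.154)-O;print("ball base xy",q@ex,q@ey)
p,d=vision.capture("scene");print(ball(p))
cv2.imwrite("pics/s3.png",cv2.resize(p[140:350,150:400],None,fx=2.8,fy=2.8,interpolation=cv2.INTER_CUBIC))
```

```text
11.86 [ 30.  -48.3 154.5] [-0.2 -0.6  0.4] 0.0853 0.0
13.61 [-29.6 -48.5 304.4] [1.  0.  0.8] 0.0853 0.0
[([266, 111, 38, 38, 978], [285.01, 129.46])]
ball base xy 0.02980019531349835 -0.04708443203206708
[([496, 73, 31, 13, 154], [508.49, 79.0]), ([346, 162, 15, 14, 155], [353.44, 168.37]), ([228, 229, 17, 17, 212], [236.0, 237.3])]
```

View pics/s3.png

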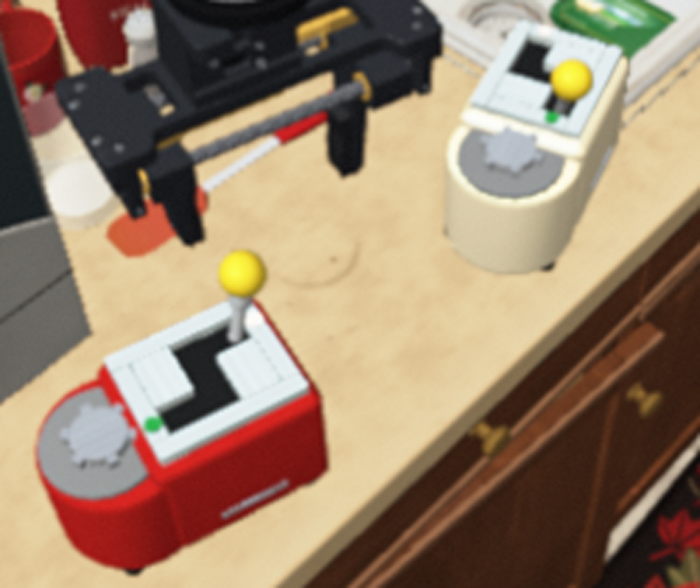

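The red lever stands at the end of the fast slot (ball at about (242,273)). The cream lever at (571,80) has not moved, and the gripper is clear of both.

```bash
python3 -c "
from bench import ctrl
print(ctrl.sign_off())"
```

```text
the job is handed in; nothing more can be done
None
```

The red base's lever is in the fast slot, pushed against its end stop and released; the cream lever was not touched, and the job is handed in at about 14 s.

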